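# Load three square reagent bottles into the analyser carrier

## Robot

A 6-joint arm with a two-finger parallel gripper is mounted at the origin on the work surface. World frame = base frame: x ahead of the robot, y to its left, z up, the work surface at z = 0. Lengths are in mm, angles in degrees, forces in N, time in s.
With the tool pointing down it reaches from about 250 to 775 mm from the base axis. Payload 4 kg.
Tool frame: the origin (TCP) lies at the very end of the fingers, on their centre line; the grasp point (between the pads) lies 19 mm behind it; z points along the fingers, y is the line along which they close (so a half turn about z gives the same grasp; the last joint's range is limited). The gripper opens to 85 mm and grips with 20 to 120 N. Pads are 22 mm wide; open, the fingers measure 114 mm over their backs; the gripper's body (76 mm by 85 mm) begins 54 mm behind the grasp point. The pads swing forward as they close: fully open they stand 13 mm farther back than shut.
Start: joints at [-75.006, 4.996, 78.535, -0, 96.463, -5.907], TCP at [196.217, -513.825, 231.341] pointing down, gripper open.
Joint ranges: [-177.83, 177.83], [-43.37, 116.18], [15.69, 146.23], [-61.86, 241.86], [9.47, 152.12], [-147.06, 147.06]. Speed limits (degrees/s): [159.86, 159.86, 180, 180, 180, 180].

## Interface

Orientations are given as [roll, pitch, yaw] about the fixed x, y, z axes, in that order (R = Rz(yaw) Ry(pitch) Rx(roll)).
In Python, from cell import env gives the robot as it stands.
- The arm moves only by the tool step_arm, never from a script. Its argument "moves" is a list of rows, each an object with "xyz": the shift along the tool's x, y, z in m, a list of three; "rotation": the turn, a rotation vector about the tool's x, y, z in rad, a list of three. In form: [{"xyz": [dx, dy, dz], "rotation": [wx, wy, wz]}, ...]. A call has 1 to 20 rows; each row shifts and turns the commanded pose from where the row before left it, along the tool's axes as they then stand; what a row does not reach is not made up. A row lasts 1/8 s, in which the tool goes at most 62.5 mm and 10.7 degrees, less where a joint would pass 70% of its speed; a pose out of reach is approached as far as the arm can. A call is refused whole if a number of a shift passes 0.0625 or a number of a turn 0.188, either way. A call with a gripper value outside its range is refused whole. "grip" is the closure, from -1 (fully open) to 1 (shut), set as the call begins (left out, the last holds). The fingers move at their own pace and stop on an object; the grip force is fixed at half the most. Time passes only in rows, so rows that do not move let the fingers close. It gives the time, the measured TCP pose, the force, the opening and the grip force at its end, in the units of the state.
- env.read_state(): the state, without advancing time (a new reading comes with each control period).
- env.read_camera(name): name is "scene" or "top" or "wrist"; returns (picture, depth): 480x640x3 uint8, red, green, blue; 480x640 float32, mm along the optical axis (not along the pixel's ray), 0 where there is no reading.
- env.camera_model(name): a dict with "K" (3x3 intrinsics, pixels), "extrinsics" (4x4, takes a point from world to camera coordinates). Camera axes: x right, y down, z forward; pixel columns grow to the right and rows downward; lengths in mm; the calibration is good to about 2 mm. A picture is of the moment at which its call begins: read the wrist's pose just before it. camera_model takes no time and is no camera call; for the wrist camera it gives the pose at the moment of the call.
- env.sign_off(): hands the job in; it is judged then, once.
The state is a dict: "t": time; "joint_positions": joint angles; "joint_velocities": joint speeds; "joint_torque": joint torques, N m; "tcp_pos": TCP position; "ee_rot": TCP orientation; "ft_force": force on the tool from outside, world axes, zero at the start; "ft_torque": the same for the moment, N m; "finger_gap": finger opening in mm; "finger_force": force on a finger pad.
Only numpy, scipy, OpenCV 4.12 (cv2) and the standard library are available. Lean on these libraries where they do the work, as an engineer would, in place of code of your own. Each camera call takes 0.05 s, during which the arm holds its last target. There are 200 camera calls.

## Task

Load the three square white reagent bottles into the metal carrier, one in each well, upright with the cap on top and right down at the bottom. The one that lies on its side must first be laid on the sloping steel rest with its base against the lip and its cap end up, let go of there, and only then taken again, with a new grip, to go into the carrier. Put the bottles down rather than dropping them or knocking them over, and leave the other things on the counter where they are.

Things in the scene. Friction and masses are not known exactly. Their poses are not given: they have to be found in the camera images.
- bottle_a: square white bottle, body 44 x 44 x 100 mm with rounded edges, grey round cap 30 mm across and 18 mm high on its end (118 mm in all), about 0.16 kg. It stands upright at the start; origin at the centre of its underside, z up through the cap, x and y across its flat sides
- bottle_b: square white bottle, body 44 x 44 x 100 mm with rounded edges, grey round cap 30 mm across and 18 mm high on its end (118 mm in all), about 0.16 kg. It stands upright at the start; origin at the centre of its underside, z up through the cap, x and y across its flat sides
- bottle_c: square white bottle, body 44 x 44 x 100 mm with rounded edges, grey round cap 30 mm across and 18 mm high on its end (118 mm in all), about 0.16 kg. It lies on its side at the start; origin at the centre (along its 118 mm) of the side it lies on, x along the bottle from base to cap, z up at the start; the bottle's axis runs 22 mm above the origin along z
- bottle_a_base (a point): centre of the bottle's base face; axes as its body's
- bottle_b_base (a point): centre of the bottle's base face; axes as its body's
- bottle_c_base (a point): centre of the bottle's base face; axes as its body's
- bottle_a_cap (a point): centre of the top of the bottle's cap; axes as its body's
- bottle_b_cap (a point): centre of the top of the bottle's cap; axes as its body's
- bottle_c_cap (a point): centre of the top of the bottle's cap; axes as its body's
- carrier: fixed aluminium block, 80 (x) x 216 (y) x 55 (z) mm, three square wells 54 x 54 mm and 49 mm deep in a row along its y, 70 mm apart, sides along x and y; origin at the centre of its underside
- well_0 (a point): centre of the floor of a well (6 mm above the counter), at the carrier's -y end; axes as the carrier's
- well_1 (a point): centre of the floor of a well (6 mm above the counter), the middle one; axes as the carrier's
- well_2 (a point): centre of the floor of a well (6 mm above the counter), at the carrier's +y end; axes as the carrier's
- rest: fixed steel rest: a flat plate 50 mm wide and 80 mm long that slopes up at 45 degrees towards the rest's own +x, with a lip 20 mm high across its lower end and no side walls, on a foot 110 x 80 mm; origin at the centre of its underside; overall 77 mm high
- rest_foot (a point): where the centre of the base face of a bottle comes that lies on the slope against the lip: on the lip's face, 22 mm off the plate; axes as the rest's
- rest_head (a point): where the centre of the cap's top of that bottle comes: 118 mm up the slope from rest_foot, beyond the plate's upper end; axes as the rest's
- round_bottle: bystander: round white bottle, 48 mm across, 125 mm high, upright; origin at the centre of its underside
- round_jar: bystander: round white jar, 60 mm across, 85 mm high; origin at the centre of its underside
- tip_box: bystander: pipette-tip box 80 x 100 x 65 mm; origin at the centre of its underside
- pen_cup: bystander: black cup 70 mm across, 90 mm high; origin at the centre of its underside
- timer: bystander: flat white timer 60 x 70 x 30 mm; origin at the centre of its underside
There are look-alikes about, which are no part of the job. Of the things like the carrier, leave any that is red or turquoise; of the rest the larger one is meant.

How it is judged:
By the outcome, as a careful person would: the job done as asked, in the order asked, and still so for the second after the job is handed in, with the robot touching nothing.
It also fails if it takes over 72 s, if anything falls off the work surface, if the arm or the gripper's body presses on something with over 40 N, if the wrist force passes 120 N, or if a joint passes its speed limit or range.

## Working session

There is one attempt and no reset: what is moved stays moved. The work goes in short steps, Python scripts to look and compute and a tool call to move; the robot and the scene stay as the last step left them, time stands still between calls to the robot, and variables do not carry over. Pictures are saved under pics/ and viewed, at most 10 in all, crops included, and the job is handed in when it is done.

Besides the shell and the picture viewer there is one more tool, called as name(argument=value, ...) on one line, values as JSON. step_arm: Moves the arm, as the interface text tells. Its arguments: {"type":"object","properties":{"moves":{"type":"array"},"grip":{"type":"number"}},"required":["moves"]}

```bash
ls; mkdir -p pics; cat > h.py <<'E'
import numpy as np, cv2
from cell import env
E
python3 - <<'E'
from h import *
for n in ("scene","top"):
    p,d=env.read_camera(n); cv2.imwrite(f"pics/{n}0.png",p[:,:,::-1]); np.save(f"pics/{n}0d.npy",d)
    m=env.camera_model(n); print(n,np.round(m["K"],1).tolist(),np.round(m["extrinsics"],3).tolist(),(d==0).mean())
print(env.read_state())
E
```

```text
pics
scene [[457.9, 0.0, 316.4], [0.0, 457.9, 241.6], [0.0, 0.0, 1.0]] [[-0.812, 0.583, -0.017, 368.263], [0.368, 0.489, -0.791, -108.872], [-0.453, -0.649, -0.611, 1227.033], [0.0, 0.0, 0.0, 1.0]] 0.00423828125
top [[582.6, 0.0, 326.5], [0.0, 582.6, 244.0], [0.0, 0.0, 1.0]] [[0.027, -1.0, 0.014, 11.913], [-0.992, -0.028, -0.12, 461.686], [0.12, -0.01, -0.993, 1568.006], [0.0, 0.0, 0.0, 1.0]] 0.004065755208333333
{'t': 0.1, 'joint_positions': array([-7.50031204e+01,  5.03692958e+00,  7.86161942e+01,  5.61219496e-04,
        9.64651295e+01, -5.90607100e+00]), 'joint_velocities': array([-0.07880789, -0.03239702, -0.18810399,  0.02584932,  0.05025021,
        0.02658152]), 'joint_torque': array([ 2.15591368e-03, -3.53015649e+01, -3.14217567e+01, -1.47609721e-04,
        7.98626861e-03,  1.24796523e-05]), 'tcp_pos': array([ 196.12207057, -513.35473362,  230.23563063]), 'ee_rot': array([-1.79882432e+02, -1.27228324e-02,  2.09030001e+01]), 'ft_force': array([-0.83208665, -0.01602651,  0.98201518]), 'ft_torque': array([-0.02999801, -0.01497807, -0.00076135]), 'finger_force': 0.0, 'finger_gap': 85.58457341692024}
```

View pics/top0.png

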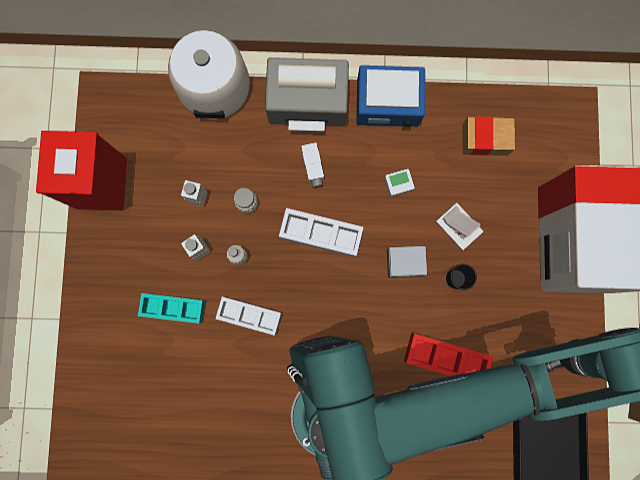

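View pics/scene0.png

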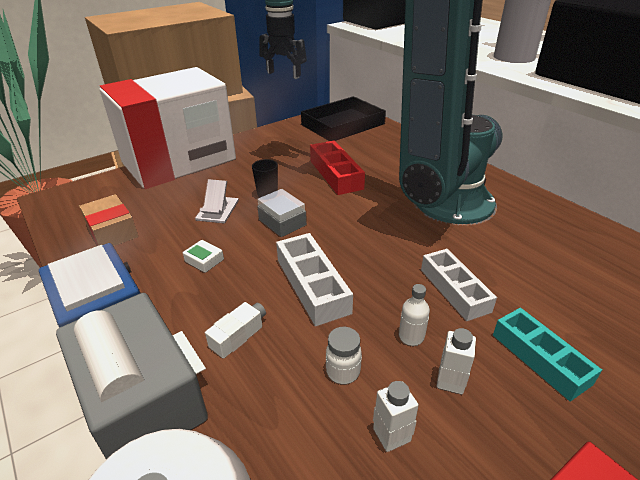

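The top view shows square bottles standing at (194,193) and (195,246), and a bottle lying at (313,165) with its cap towards (316,183). The large white carrier is at (320,231), the smaller white look-alike at (249,315), and the rest at (460,225). The scene view agrees: bottles at (396,415) and (457,360), lying bottle at (237,327), carrier at (315,278), rest at (216,202).

```bash
cat >> h.py <<'E'
def cloud(n,d):
    m=env.camera_model(n); K=m["K"]; E=np.array(m["extrinsics"])
    v,u=np.mgrid[:480,:640]; 
    c=np.stack([(u-K[0][2])/K[0][0]*d,(v-K[1][2])/K[1][1]*d,d],-1)
    return (c-E[:3,3])@E[:3,:3]
def ray(n,uv,z):
    m=env.camera_model(n); K=np.array(m["K"]); E=np.array(m["extrinsics"]);R=E[:3,:3]
    o=-R.T@E[:3,3]; w=(np.linalg.inv(K)@np.c_[np.atleast_2d(uv),np.ones(len(np.atleast_2d(uv)))].T).T@R
    return o+w*((z-o[2])/w[:,2])[:,None]
def rect(pts):
    (c,s,a)=cv2.minAreaRect(np.float32(pts).reshape(-1,1,2)); return np.round([*c,*s,a],1)
E
python3 - <<'E'
from h import *
C={n:cloud(n,np.load(f"pics/{n}0d.npy")) for n in ("top","scene")}
P=C["top"]; img=cv2.imread("pics/top0.png")
# counter bias
for n in C:
    q=C[n]; z=q[...,2]; m=(abs(z)<15)&(q[...,0]>300)&(q[...,0]<600)&(abs(q[...,1])<300); print(n,"table z",np.median(z[m]),z[m].std())
def blob(name,box,zr,n="top"):
    q=C[n]; (x0,x1,y0,y1)=box
    m=(q[...,2]>zr[0])&(q[...,2]<zr[1])&(q[...,0]>x0)&(q[...,0]<x1)&(q[...,1]>y0)&(q[...,1]<y1)
    p=q[m]; print(n,name,m.sum(),rect(p[:,:2]) if len(p)>5 else "",np.round(np.median(p,0),1) if len(p) else "")
def at(u,v): return np.round(P[v,u],0)
for nm,(u,v) in dict(a=(190,187),b=(192,241),rb=(235,250),jar=(244,195),c=(313,160),car=(320,231),tip=(407,261),cup=(461,277),timer=(400,182),rest=(462,218)).items():
    x,y,z=at(u,v); print(nm,x,y,z)
    b=(x-70,x+70,y-70,y+70)
    if nm=="car": b=(x-130,x+130,y-150,y+150)
    zr={"a":(90,104),"b":(90,104),"car":(48,62),"c":(35,52)}.get(nm,(z-8,z+8))
    for n in C: blob(nm,b,zr,n)
    if nm in "ab":
        for n in C: blob(nm+"cap",b,(110,124),n)
E
python3 - <<'E'
import cv2,numpy as np
i=cv2.imread("pics/top0.png"); s=cv2.imread("pics/scene0.png")
a=cv2.resize(i[130:290,160:360],(800,640)); b=cv2.resize(i[180:270,420:500],None,fx=5,fy=5); c=cv2.resize(s[160:240,170:260],None,fx=4,fy=4)
o=np.zeros((480,800,3),np.uint8); o[:450,:400]=b; o[:320,420:780]=c; cv2.imwrite("pics/rest.png",o)
E
```

```text
top table z -0.05665325529778979 4.014668363458743
scene table z 0.8091833774976916 2.408971895838257
a 591.0 387.0 110.0
top a 157 [588.5 387.8  46.   44.6  76.8] [582.9 378.6  98.8]
scene a 586 [590.9 389.9  44.6  44.7  76.7] [603.1 401.3 100. ]
top acap 100 [588.2 388.   27.9  27.5  84.4] [587.3 387.4 118.2]
scene acap 381 [591.1 389.8  28.9  29.3  67.7] [592.5 391.  118.4]
b 448.0 373.0 114.0
top b 166 [441.  376.1  45.6  44.4  34.5] [437.9 371.6  98.7]
scene b 455 [443.8 377.8  45.4  44.   36.1] [454.5 385.4  99.9]
top bcap 101 [440.4 376.1  29.3  26.6  89.6] [440.3 376.1 117.2]
scene bcap 290 [443.8 377.6  29.   28.9  75.9] [445.8 378.6 118.2]
rb 427.0 259.0 131.0
top rb 41 [424.3 266.   19.2  20.   37.7] [424.3 264.6 126.7]
scene rb 105 [426.9 267.6  22.2  21.7  60. ] [428.1 268.4 125.4]
jar 579.0 248.0 86.0
top jar 305 [574.3 250.6  51.6  51.5  76.6] [574.4 250.1  84.5]
scene jar 716 [577.5 251.3  52.3  50.9  52. ] [579.2 254.   85.5]
c 691.0 68.0 45.0
top c 592 [682.4  68.6 118.8  44.5  14.4] [687.8  69.6  43.1]
scene c 1193 [684.3  69.4 118.9  47.4  14.4] [695.7  75.6  44.6
[... 153 characters left out ...]
tip 417.0 -191.0 67.0
top tip 950 [ 420.1 -193.9   75.8   96.9    2. ] [ 419.9 -193.7   64.6]
scene tip 743 [ 422.  -192.2   77.8   98.5    3.4] [ 424.8 -186.9   65.5]
cup 383.0 -351.0 3.0
top cup 1873 [ 3.830e+02 -3.509e+02  1.398e+02  1.398e+02  1.000e-01] [ 381.2 -345.     0.6]
scene cup 577 [ 383.1 -351.3  139.3  139.6   90. ] [ 420.4 -358.     0.9]
timer 640.0 -175.0 29.0
top timer 519 [ 642.5 -173.1   61.5   70.7   17.5] [ 641.5 -172.2   29.2]
scene timer 612 [ 645.3 -171.1   61.7   72.7   18.2] [ 648.  -164.6   30.7]
rest 542.0 -345.0 40.0
top rest 147 [ 543.1 -330.6   51.9   53.1   42.9] [ 538.1 -333.7   38.2]
scene rest 203 [ 539.1 -333.8   69.6   51.4   42.8] [ 537.8 -333.    38.4]
```

View pics/rest.png

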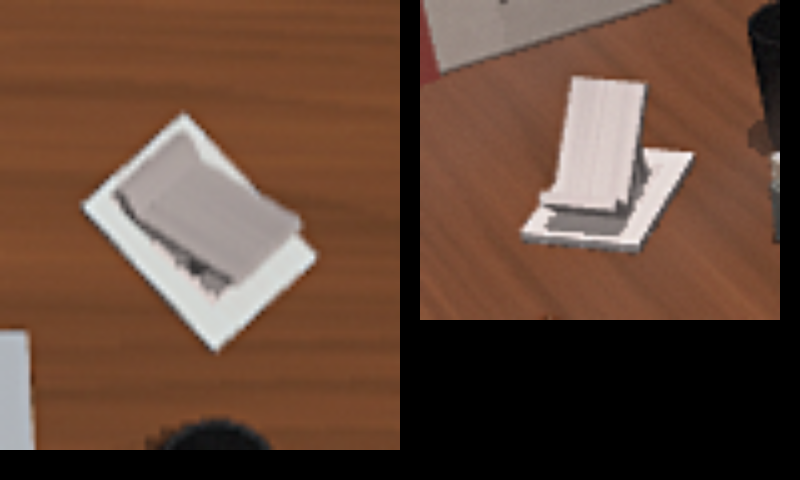

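The crop shows the rest with its lip at the upper-left end in the top view (towards the scene camera). The plate rises towards the lower right, crop (300,225), so the rest's +x points to about -135° azimuth.

```bash
python3 - <<'E'
from h import *
for n in ("top","scene"):
    q=cloud(n,np.load(f"pics/{n}0d.npy")); im=cv2.imread(f"pics/{n}0.png")
    near=(abs(q[...,0]-540)<85)&(abs(q[...,1]+333)<85)
    w=near&(im.min(2)>120)&(q[...,2]<70+20)
    lo=w&(q[...,2]<15); print(n,"foot z",np.median(q[lo][:,2]),"rect",rect(q[w&(q[...,2]<14)][:,:2]))
    h,hull=w.astype(np.uint8),None
    c=max(cv2.findContours(h,0,1)[0],key=cv2.contourArea)
    p=q[near&(q[...,2]>22)&(q[...,2]<85)]
    best=None;r=np.random.default_rng(0)
    for _ in range(400):
        a=p[r.choice(len(p),3,0)]; nn=np.cross(a[1]-a[0],a[2]-a[0]); 
        if np.linalg.norm(nn)<100: continue
        nn/=np.linalg.norm(nn); s=abs((p-a[0])@nn)<2
        if best is None or s.sum()>best.sum(): best=s
    s=p[best]; m=s.mean(0); nn=np.linalg.svd(s-m)[2][2]; nn*=np.sign(nn[2])
    az=np.arctan2(-nn[1],-nn[0]); print(" plane n",nn.round(3),"upslope az",np.degrees(az).round(1),len(s),len(p),"zmax",s[:,2].max())
    # in-plane rect
    f=np.array([np.cos(az),np.sin(az),0]); l=np.cross([0,0,1],f); up=np.cross(nn,l)*-1; up=up*np.sign(up[2])
    R=rect(np.c_[s@up-m@up,s@l-m@l]); print("  inplane",R,"m",m.round(1))
    L=q[near&(q[...,2]>8)]; d=(L-m)@nn; k=(d>5)&(d<40); print("  lip pts",k.sum(),"up", np.percentile((L[k]-m)@up,[5,50,95]).round(1),"d",np.percentile(d[k],[5,50,95]).round(1), "lat",np.percentile((L[k]-m)@l,[5,50,95]).round(1))
    ctr=m+0; print("  plate lateral centre world", (m+l*R[1]).round(1), "up ext", np.percentile((s-m)@up,[1,99]).round(1))
E
```

```text
top foot z 7.099832195824035 rect [ 525.4 -346.3  112.1   82.1   42.8]
 plane n [0.541 0.503 0.674] upslope az -137.1 212 549 zmax 80.31362739910251
  inplane [-1.3  0.7 51.5 78.6 89.7] m [ 523.6 -346.7   51.4]
  lip pts 195 up [-68.6 -46.   -4.9] d [ 5.3 13.3 24.7] lat [-25.7   0.2  26.6]
  plate lateral centre world [ 524.1 -347.2   51.4] up ext [-39.6  35.9]
scene foot z 8.753290942621025 rect [ 530.7 -346.1  112.4   86.9   43.7]
 plane n [0.501 0.467 0.729] upslope az -137.0 357 654 zmax 76.43998969266741
  inplane [ 1.   0.5 77.3 51.7  0.7] m [ 527.9 -343.8   49.7]
  lip pts 121 up [-67.4 -47.9 -40.8] d [ 5.6 14.9 21.2] lat [-27.3  -1.9  25.4]
  plate lateral centre world [ 528.2 -344.1   49.7] up ext [-36.2  38.2]
```

```bash
cat >> h.py <<'E'
from scipy.spatial.transform import Rotation as Ro
def pose():
    s=env.read_state(); return np.array(s["tcp_pos"]),Ro.from_euler("xyz",s["ee_rot"],degrees=True),s
def frame(z,y):
    z=np.array(z,float);z/=np.linalg.norm(z);y=np.array(y,float);y-=z*(y@z);y/=np.linalg.norm(y)
    return Ro.from_matrix(np.c_[np.cross(y,z),y,z])
def az(a): return np.array([np.cos(np.radians(a)),np.sin(np.radians(a)),0])
def down(ya): return frame([0,0,-1],az(ya))
def plan(pt,Rt):
    """rotation first (tool rotvec, rad), then shift in the turned tool frame (mm)"""
    p,R,s=pose(); rv=(R.inv()*Rt).as_rotvec(); d=Rt.inv().apply(np.array(pt)-p)
    print("rot",rv.round(4),"rows>=",round(np.degrees(np.linalg.norm(rv))/10.7,1),"| shift",d.round(1),"rows>=",round(np.linalg.norm(d)/62.5,1),
      "| F",np.round(s["ft_force"],1),"gap",round(s["finger_gap"],1),"t",round(s["t"],2),"q",np.round(s["joint_positions"],0))
    print("   pos",p.round(1),"in old frame",R.inv().apply(np.array(pt)-p).round(1))
E
python3 -c "
from h import *
plan([689,70.5,110],down(-75.6))"
```

```text
rot [-2.100e-03 -1.000e-04  1.135e-01] rows>= 0.6 | shift [ 622.6 -442.9  120.2] rows>= 12.4 | F [-0.8 -0.   1. ] gap 85.6 t 0.1 q [-75.   5.  79.   0.  96.  -6.]
   pos [ 196.1 -513.4  230.2] in old frame [ 668.7 -369.3  121.1]
```

step_arm(moves=[{"xyz":[0.01,-0.008,0],"rotation":[-0.002,0,0.1135]},{"xyz":[0.042,-0.03,0.002],"rotation":[0,0,0]},{"xyz":[0.042,-0.03,0.002],"rotation":[0,0,0]},{"xyz":[0.042,-0.03,0.002],"rotation":[0,0,0]},{"xyz":[0.042,-0.03,0.002],"rotation":[0,0,0]},{"xyz":[0.042,-0.03,0.002],"rotation":[0,0,0]},{"xyz":[0.042,-0.03,0.002],"rotation":[0,0,0]},{"xyz":[0.042,-0.03,0.002],"rotation":[0,0,0]},{"xyz":[0.042,-0.03,0.006],"rotation":[0,0,0]},{"xyz":[0.042,-0.03,0.01],"rotation":[0,0,0]},{"xyz":[0.042,-0.03,0.015],"rotation":[0,0,0]},{"xyz":[0.042,-0.03,0.02],"rotation":[0,0,0]},{"xyz":[0.042,-0.03,0.02],"rotation":[0,0,0]},{"xyz":[0.042,-0.03,0.02],"rotation":[0,0,0]},{"xyz":[0.042,-0.03,0.01],"rotation":[0,0,0]},{"xyz":[0.025,-0.015,0],"rotation":[0,0,0]},{"xyz":[0,0,0],"rotation":[0,0,0]}], grip=-1)

```text
t: 2.22
tcp_pos: [688.6, 72.7, 113.6]
ee_rot: [179.9, 0.1, 14.6]
ft_force: [-0.5, 0.0, -0.1]
finger_gap: 85.8
finger_force: 0.0
```

```bash
python3 - <<'E'
from h import *
plan([689,70.5,12],down(-75.6))
p,d=env.read_camera("wrist"); cv2.imwrite("pics/w1.png",p[:,:,::-1]); q=cloud("wrist",d)
m=(q[...,2]>30)&(q[...,2]<60)&(abs(q[...,0]-684)<100)&(abs(q[...,1]-69)<70)
print(rect(q[m][:,:2]),m.sum(),np.median(q[m],0))
m=(q[...,2]>48)&(q[...,2]<62)&(abs(q[...,0]-494)<100)&(abs(q[...,1]-42)<130);print(m.sum())
E
```

```text
rot [0.0013 0.002  0.0028] rows>= 0.0 | shift [ -0.2   2.2 101.6] rows>= 1.6 | F [-0.5  0.  -0.1] gap 85.8 t 2.23 q [ 1. 26. 66. -0. 88. 77.]
   pos [688.6  72.7 113.6] in old frame [  0.    2.1 101.6]
[7.030e+02 8.780e+01 1.630e+02 1.007e+02 6.000e-01] 18867 [707.8789368   71.74003852  43.18608331]
1087
```

step_arm(moves=[{"xyz":[0,0.002,0.02],"rotation":[0,0,0]},{"xyz":[0,0,0.035],"rotation":[0,0,0]},{"xyz":[0,0,0.03],"rotation":[0,0,0]},{"xyz":[0,0,0.0155],"rotation":[0,0,0]},{"xyz":[0,0,0],"rotation":[0,0,0]}])

```text
t: 2.9
tcp_pos: [687.3, 67.7, 12.9]
ee_rot: [179.9, 0.2, 14.3]
ft_force: [-0.3, -0.2, 0.4]
finger_gap: 85.2
finger_force: 0.0
```

step_arm(moves=[{"xyz":[0,0,0],"rotation":[0,0,0]},{"xyz":[0,0,0],"rotation":[0,0,0]},{"xyz":[0,0,0],"rotation":[0,0,0]},{"xyz":[0,0,0],"rotation":[0,0,0]},{"xyz":[0,0,0],"rotation":[0,0,0]},{"xyz":[0,0,0],"rotation":[0,0,0]}], grip=1)

```text
t: 3.65
tcp_pos: [690.2, 68.7, 17.1]
ee_rot: [179.8, -0.2, 14.4]
ft_force: [-0.3, -0.0, 5.1]
finger_gap: 43.1
finger_force: 64.3
```

step_arm(moves=[{"xyz":[0,0,-0.01],"rotation":[0,0,0]},{"xyz":[0,0,-0.03],"rotation":[0,0,0]},{"xyz":[0,0,-0.05],"rotation":[0,0,0]},{"xyz":[0,0,-0.06],"rotation":[0,0,0]},{"xyz":[0,0,-0.04],"rotation":[0,0,0]},{"xyz":[0,0,-0.01],"rotation":[0,0,0]},{"xyz":[0,0,0],"rotation":[0,0,0]}])

```text
t: 4.53
tcp_pos: [688.5, 69.0, 214.0]
ee_rot: [179.9, 0.1, 14.4]
ft_force: [0.2, 0.1, -1.3]
finger_gap: 42.9
finger_force: 63.6
```

```bash
python3 - <<'E'
from h import *
P=[pose()[0]]
D=[]
for n in ("top","scene"):
    p,d=env.read_camera(n); cv2.imwrite(f"pics/{n}2.png",p[:,:,::-1]); D.append((n,p,cloud(n,d)));P.append(pose()[0])
P=np.mean(P,0); R=pose()[1]; print("tcp",P.round(1))
for n,p,q in D:
    t=R.inv().apply((q-P).reshape(-1,3)).reshape(q.shape)
    # base end points along tool +x beyond fingers, and cap end
    hsv=cv2.cvtColor(p,cv2.COLOR_RGB2HSV)
    m=(t[...,0]>20)&(t[...,0]<90)&(abs(t[...,1])<40)&(t[...,2]>-45)&(t[...,2]<30)&(hsv[...,2]>110)&(hsv[...,1]<60)
    print(n,m.sum(),"x",np.percentile(t[m][:,0],[1,50,99]).round(1),"y",np.percentile(t[m][:,1],[2,98]).round(1),"z",np.percentile(t[m][:,2],[2,20,50,98]).round(1))
f=az(-137.1); u=(f+[0,0,1])/2**.5; nn=(-f+[0,0,1])/2**.5; Rt=frame(-nn,az(-47.1))
mid=np.array([526.2,-345.6,49.7])
tcp=mid+u*(-40+53)+nn*(22-7)
print("target tcp",tcp.round(1)); plan(tcp+nn*80+u*10,Rt)
E
```

```text
tcp [688.   69.  212.4]Traceback (most recent call last):
  File "<stdin>", line 12, in <module>
    return _quantile_unchecked(
        a, q, axis, out, overwrite_input, method, keepdims, weights)
    return _ureduce(a,
                    func=_quantile_ureduce_func,
    ...<5 lines>...
                    overwrite_input=overwrite_input,
                    method=method)
    r = func(a, **kwargs)
    result = _quantile(arr,
                       quantiles=q,
    ...<2 lines>...
                       out=out,
                       weights=wgt)
    slices_having_nans = np.isnan(arr[-1, ...])
                                  ~~~^^^^^^^^^
IndexError: index -1 is out of bounds for axis 0 with size 0
```

```bash
cat >> h.py <<'E'
def held(n,P,R,box):
    p,d=env.read_camera(n); q=cloud(n,d); t=R.inv().apply((q-P).reshape(-1,3)).reshape(q.shape)
    hsv=cv2.cvtColor(p,cv2.COLOR_RGB2HSV); m=(hsv[...,2]>100)&(hsv[...,1]<60)
    for i in range(3): m&=(t[...,i]>box[i][0])&(t[...,i]<box[i][1])
    print(n,m.sum())
    if m.sum()>20:
        for i in range(3): print("  ","xyz"[i],np.percentile(t[m][:,i],[1,10,50,90,99]).round(1))
    return p
E
python3 - <<'E'
from h import *
P,R,_=pose()
p=held("scene",P,R,[(20,90),(-40,40),(-45,40)])
f=az(-137.1); u=(f+[0,0,1])/2**.5; nn=(-f+[0,0,1])/2**.5; Rt=frame(-nn,az(-47.1))
mid=np.array([526.2,-345.6,49.7])
tcp=mid+u*(-40+53)+nn*(22-7)
print("target tcp",tcp.round(1)); plan(tcp+nn*80+u*10,Rt)
E
```

```text
scene 1053
   x [20.6 24.7 42.8 53.1 53.8]
   y [-23.7 -22.7 -13.7  12.6  19.3]
   z [-29.  -28.1 -18.    7.3  14.2]
target tcp [ 527.2 -344.6   69.5]
rot [-0.1961 -0.7627 -0.4709] rows>= 4.9 | shift [-192.   193.9  302.2] rows>= 6.5 | F [-0.  -0.  -1.9] gap 43.1 t 4.67 q [ 1. 24. 58. -0. 99. 77.]
   pos [687.6  69.  211. ] in old frame [-214.1  337.1   79.4]
```

step_arm(moves=[{"xyz":[-0.012,0.02,0],"rotation":[0,0,0]},{"xyz":[-0.025,0.04,0],"rotation":[0,0,0]},{"xyz":[-0.03,0.047,0],"rotation":[0,0,0]},{"xyz":[-0.03,0.047,0],"rotation":[0,0,0]},{"xyz":[-0.03,0.047,0],"rotation":[0,0,0]},{"xyz":[-0.03,0.047,0],"rotation":[0,0,0]},{"xyz":[-0.03,0.047,0],"rotation":[0,0,0]},{"xyz":[-0.02,0.03,0],"rotation":[0,0,0]},{"xyz":[-0.007,0.012,0],"rotation":[0,0,0]},{"xyz":[0,0,0],"rotation":[-0.02,-0.076,-0.047]},{"xyz":[0,0,0],"rotation":[-0.032,-0.125,-0.077]},{"xyz":[0,0,0],"rotation":[-0.032,-0.125,-0.077]},{"xyz":[0,0,0],"rotation":[-0.032,-0.125,-0.077]},{"xyz":[0,0,0],"rotation":[-0.032,-0.125,-0.077]},{"xyz":[0,0,0],"rotation":[-0.032,-0.125,-0.077]},{"xyz":[0,0,0],"rotation":[-0.016,-0.062,-0.039]},{"xyz":[0,0,0],"rotation":[0,0,0]}])

```text
t: 6.8
tcp_pos: [565.7, -308.8, 213.2]
ee_rot: [-180.0, 44.8, 43.0]
ft_force: [0.0, 0.0, -1.8]
finger_gap: 43.1
finger_force: 63.6
```

```bash
cat >> h.py <<'E'
f=az(-137.1); u=(f+[0,0,1])/2**.5; nn=(-f+[0,0,1])/2**.5; Rrest=frame(-nn,az(-47.1))
mid=np.array([526.2,-345.6,49.7])
E
python3 - <<'E'
from h import *
tcp=mid+u*(-40+53.5)+nn*(22-6.5)
plan(tcp+nn*30+u*8,Rrest)
E
```

```text
rot [ 0.0014 -0.0038  0.0018] rows>= 0.0 | shift [5.590e+01 1.000e-01 1.083e+02] rows>= 1.9 | F [ 0.   0.  -1.8] gap 43.1 t 6.8 q [-16.  33.  55. -41. 112.  22.]
   pos [ 565.7 -308.8  213.2] in old frame [ 55.5   0.  108.5]
```

step_arm(moves=[{"xyz":[0.009,0,0.018],"rotation":[0,0,0]},{"xyz":[0.016,0,0.03],"rotation":[0,0,0]},{"xyz":[0.016,0,0.03],"rotation":[0,0,0]},{"xyz":[0.011,0,0.02],"rotation":[0,0,0]},{"xyz":[0.004,0,0.01],"rotation":[0,0,0]},{"xyz":[0,0,0],"rotation":[0,0,0]},{"xyz":[0,0,0],"rotation":[0,0,0]}])

```text
t: 7.68
tcp_pos: [540.0, -335.9, 101.2]
ee_rot: [179.5, 44.7, 42.5]
ft_force: [0.1, 0.7, -0.8]
finger_gap: 43.3
finger_force: 63.6
```

```bash
python3 - <<'E'
from h import *
P,R,_=pose()
p=held("scene",P,R,[(15,90),(-45,45),(-45,45)])
print("mid in tool",R.inv().apply(mid-P).round(1)); plan(mid+u*13.5+nn*15.5,Rrest)
cv2.imwrite("pics/r3.png",cv2.resize(p[120:270,140:340,::-1],(800,600)))
E
```

```text
scene 514
   x [15.7 20.5 41.7 74.3 89.5]
   y [-33.2 -22.3  -6.4  16.8  24.9]
   z [-32.2 -30.  -25.   43.5  44.9]
mid in tool [24.3 -2.6 48.4]
rot [ 0.0049 -0.0058 -0.0048] rows>= 0.0 | shift [11.  -2.2 32.8] rows>= 0.6 | F [-0.4  0.4  0. ] gap 42.7 t 7.72 q [-19.  34.  66. -39. 101.  28.]
   pos [ 540.  -335.8  101.2] in old frame [10.8 -2.4 32.9]
```

View pics/r3.png

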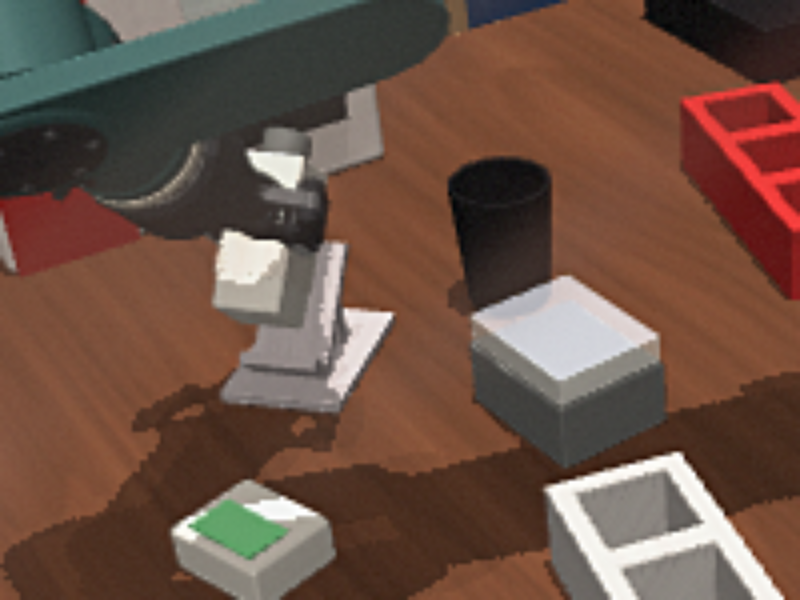

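The bottle is held cap up above the slope, with its base end at crop (262,285) and the lip at (290,365). Next I lower it.

step_arm(moves=[{"xyz":[0,-0.001,0.01],"rotation":[0,0,0]},{"xyz":[0,0,0.01],"rotation":[0,0,0]},{"xyz":[0,0,0.006],"rotation":[0,0,0]},{"xyz":[0,0,0.003],"rotation":[0,0,0]},{"xyz":[0,0,0],"rotation":[0,0,0]}])

```text
t: 8.35
tcp_pos: [523.5, -348.9, 79.0]
ee_rot: [179.7, 44.7, 42.7]
ft_force: [1.4, -0.3, -0.9]
finger_gap: 42.9
finger_force: 63.5
```

step_arm(moves=[{"xyz":[0,0,0.001],"rotation":[0,0,0]},{"xyz":[0,0,0.001],"rotation":[0,0,0]},{"xyz":[0,0,0],"rotation":[0,0,0]}])

```text
t: 8.72
tcp_pos: [523.4, -349.2, 78.9]
ee_rot: [179.5, 44.7, 42.6]
ft_force: [2.0, 5.2, 4.2]
finger_gap: 43.2
finger_force: 64.5
```

```bash
python3 -c "
from h import *
plan(mid+u*13.5+nn*15.5,Rrest)"
```

```text
rot [ 0.0043 -0.0056 -0.0037] rows>= 0.0 | shift [10.3 -0.7  2. ] rows>= 0.2 | F [2.  5.2 4.2] gap 43.2 t 8.72 q [-20.  34.  69. -39.  98.  29.]
   pos [ 523.4 -349.2   78.9] in old frame [10.3 -0.8  2. ]
```

step_arm(moves=[{"xyz":[0.003,0,-0.001],"rotation":[0,0,0]},{"xyz":[0.003,0,0],"rotation":[0,0,0]},{"xyz":[0.002,0,0],"rotation":[0,0,0]},{"xyz":[0,0,0],"rotation":[0,0,0]}])

```text
t: 9.22
tcp_pos: [527.7, -345.8, 73.4]
ee_rot: [179.5, 44.8, 42.6]
ft_force: [2.3, 0.9, 5.6]
finger_gap: 43.0
finger_force: 64.5
```

step_arm(moves=[{"xyz":[0.001,0,0],"rotation":[0,0,0]},{"xyz":[0.001,0,0],"rotation":[0,0,0]},{"xyz":[0,0,0],"rotation":[0,0,0]}])

```text
t: 9.6
tcp_pos: [528.6, -344.9, 72.2]
ee_rot: [179.5, 44.8, 42.6]
ft_force: [0.8, 1.3, 6.4]
finger_gap: 42.8
finger_force: 64.5
```

```bash
python3 -c "
from h import *
P,R,s=pose(); print('F tool',R.inv().apply(s['ft_force']).round(1)); plan(mid+u*13.5+nn*15.5,Rrest)
held('scene',P,R,[(15,70),(-45,45),(-45,25)])"
```

```text
F tool [-3.5 -0.4 -5.5]
rot [ 0.0041 -0.004  -0.0041] rows>= 0.0 | shift [ 0.8 -1.1  2. ] rows>= 0.0 | F [0.8 1.3 6.4] gap 42.8 t 9.6 q [-20.  35.  69. -39.  98.  30.]
   pos [ 528.6 -344.9   72.2] in old frame [ 0.8 -1.1  2. ]
scene 478
   x [15.4 20.  41.6 64.8 69.3]
   y [-30.9 -22.3  -6.   18.2  31.9]
   z [-32.5 -30.1 -25.4  19.6  24.2]
```

step_arm(moves=[{"xyz":[0.001,0,0],"rotation":[0,0,0]},{"xyz":[0.001,0,0],"rotation":[0,0,0]},{"xyz":[0,0,0],"rotation":[0,0,0]}])

```text
t: 10.02
tcp_pos: [529.7, -343.9, 70.8]
ee_rot: [179.5, 44.8, 42.6]
ft_force: [1.2, 1.5, 5.7]
finger_gap: 43.3
finger_force: 64.5
```

```bash
python3 -c "
from h import *
P,R,s=pose(); print('F tool',R.inv().apply(s['ft_force']).round(1)); plan(mid+u*13.5+nn*15.5,Rrest)"
```

```text
F tool [-2.6 -0.3 -5.4]
rot [ 0.0041 -0.004  -0.0041] rows>= 0.0 | shift [-1.2 -1.1  2. ] rows>= 0.0 | F [1.2 1.5 5.7] gap 43.3 t 10.03 q [-20.  35.  69. -39.  98.  30.]
   pos [ 529.7 -343.9   70.8] in old frame [-1.2 -1.1  2. ]
```

Still sliding on friction only; continue towards the lip.

step_arm(moves=[{"xyz":[0.001,0,0],"rotation":[0,0,0]},{"xyz":[0.001,0,0],"rotation":[0,0,0]},{"xyz":[0,0,0],"rotation":[0,0,0]}])

```text
t: 10.4
tcp_pos: [530.7, -342.9, 69.4]
ee_rot: [179.5, 44.8, 42.6]
ft_force: [1.7, 1.6, 5.9]
finger_gap: 43.0
finger_force: 64.5
```

```bash
python3 -c "
from h import *
P,R,s=pose(); print('F tool',R.inv().apply(s['ft_force']).round(1)); plan(mid+u*13.5+nn*15.5,Rrest)"
```

```text
F tool [-2.5  0.1 -5.8]
rot [ 0.0041 -0.004  -0.0041] rows>= 0.0 | shift [-3.2 -1.1  2. ] rows>= 0.1 | F [1.7 1.6 5.9] gap 43.0 t 10.4 q [-19.  35.  69. -39.  98.  30.]
   pos [ 530.7 -342.9   69.4] in old frame [-3.2 -1.1  2. ]
```

step_arm(moves=[{"xyz":[0.001,0,0],"rotation":[0,0,0]},{"xyz":[0.001,0,0],"rotation":[0,0,0]},{"xyz":[0,0,0],"rotation":[0,0,0]}])

```text
t: 10.78
tcp_pos: [531.1, -342.7, 68.9]
ee_rot: [179.5, 44.9, 42.5]
ft_force: [0.0, 0.4, 8.1]
finger_gap: 43.1
finger_force: 64.3
```

```bash
python3 -c "
from h import *
P,R,s=pose(); print('F tool',R.inv().apply(s['ft_force']).round(1)); plan(mid+u*13.5+nn*15.5,Rrest)
p,d=env.read_camera('scene'); cv2.imwrite('pics/r4.png',cv2.resize(p[165:240,170:270,::-1],(800,600),interpolation=cv2.INTER_CUBIC))"
```

```text
F tool [-5.5 -0.3 -5.9]
rot [ 0.0035 -0.0017 -0.0049] rows>= 0.0 | shift [-3.8 -1.2  2. ] rows>= 0.1 | F [0.  0.4 8.1] gap 43.1 t 10.78 q [-19.  35.  69. -39.  98.  30.]
   pos [ 531.1 -342.7   68.9] in old frame [-3.9 -1.1  2. ]
```

View pics/r4.png

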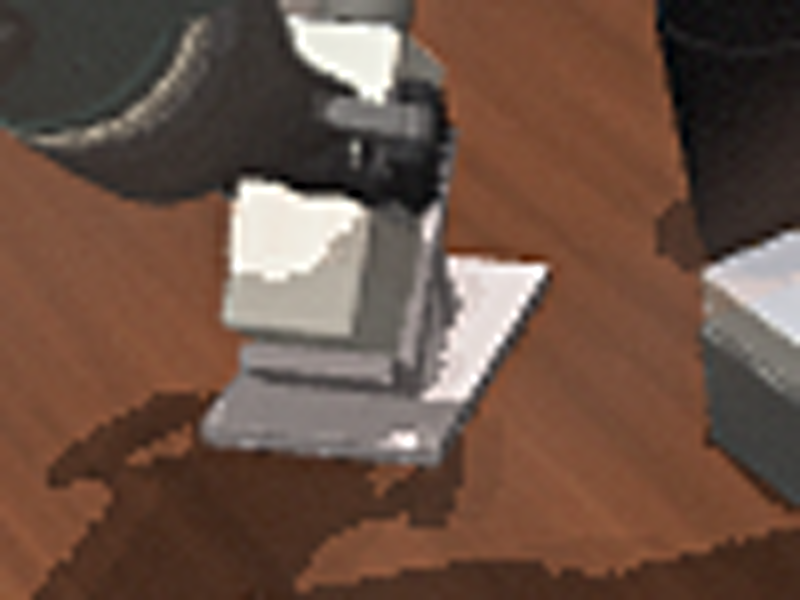

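The bottle lies on the plate with its base (crop 225–400, row 340) against the lip at (320,365). The push force has risen and motion has stopped, so it's in contact. I'll open and back off.

step_arm(moves=[{"xyz":[0,0,0],"rotation":[0,0,0]},{"xyz":[0,0,0],"rotation":[0,0,0]},{"xyz":[0,0,0],"rotation":[0,0,0]},{"xyz":[0,0,0],"rotation":[0,0,0]},{"xyz":[0,0,0],"rotation":[0,0,0]},{"xyz":[0,0,0],"rotation":[0,0,0]},{"xyz":[0,0,-0.01],"rotation":[0,0,0]},{"xyz":[0,0,-0.02],"rotation":[0,0,0]},{"xyz":[0,0,-0.03],"rotation":[0,0,0]},{"xyz":[0,0,-0.04],"rotation":[0,0,0]},{"xyz":[0,0,-0.04],"rotation":[0,0,0]},{"xyz":[0,0,-0.03],"rotation":[0,0,0]},{"xyz":[0,0,0],"rotation":[0,0,0]}], grip=-1)

```text
t: 12.45
tcp_pos: [621.1, -258.1, 191.0]
ee_rot: [179.2, 44.5, 42.5]
ft_force: [-0.5, -0.7, -0.5]
finger_gap: 85.3
finger_force: 0.0
```

```bash
python3 - <<'E'
from h import *
F=mid+u*(-40)+nn*22
for n in ("scene","top"):
    p,d=env.read_camera(n); cv2.imwrite(f"pics/{n}5.png",p[:,:,::-1]); q=cloud(n,d)
    l=az(-47.1); r=(q-F); c=np.stack([r@u,r@l,r@nn],-1)   # bottle frame: along axis, lateral, normal
    m=(c[...,0]>-12)&(c[...,0]<125)&(abs(c[...,1])<40)&(c[...,2]>10)&(c[...,2]<40)
    print(n,m.sum())
    if m.sum()>30:
        for i in range(3): print("  ",np.percentile(c[m][:,i],[1,10,50,90,99]).round(1))
        t=m&(abs(c[...,2]-np.percentile(c[m][:,2],70))<6); print("  top face rect",rect(c[t][:,:2]))
# regrip: tool z = -u
Rg=frame(-u,az(-47.1)); print("pregrasp"); plan(F+u*180,Rg)
E
```

```text
scene 802
   [ -2.3   6.6  49.3  93.1 112.4]
   [-21.4 -19.6  -1.3  17.6  23. ]
   [10.7 16.3 23.3 26.2 28.8]
  top face rect [ 54.6   1.   46.5 114.7  89.1]
top 566
   [ -0.6  13.   58.2  98.5 117.1]
   [-21.6 -19.1  -0.9  17.6  22.6]
   [10.7 14.1 21.2 24.9 27.7]
  top face rect [ 56.6   0.7  47.  121.7  89.1]
pregrasp
rot [4.6000e-03 1.5661e+00 5.0000e-04] rows>= 8.4 | shift [-165.     0.  -131.9] rows>= 3.4 | F [-1.2 -0.7 -0.9] gap 85.3 t 12.55 q [-12.  40.  48. -40. 116.  25.]
   pos [ 618.8 -259.5  187.7] in old frame [-132.7   -0.2  164.4]
```

step_arm(moves=[{"xyz":[0,0,0],"rotation":[0,0.1,0]},{"xyz":[0,0,-0.015],"rotation":[0,0.163,0]},{"xyz":[0,0,-0.015],"rotation":[0,0.163,0]},{"xyz":[0,0,-0.015],"rotation":[0,0.163,0]},{"xyz":[0,0,-0.015],"rotation":[0,0.163,0]},{"xyz":[0,0,-0.015],"rotation":[0,0.163,0]},{"xyz":[0,0,-0.015],"rotation":[0,0.163,0]},{"xyz":[0,0,-0.015],"rotation":[0,0.163,0]},{"xyz":[0,0,-0.01],"rotation":[0,0.163,0]},{"xyz":[0,0,0],"rotation":[0,0.163,0]},{"xyz":[0,0,0],"rotation":[0,0,0]},{"xyz":[0,0,0],"rotation":[0,0,0]}])

```text
t: 14.05
tcp_pos: [628.9, -249.6, 294.0]
ee_rot: [179.8, -44.9, 43.0]
ft_force: [1.2, 1.2, -0.7]
finger_gap: 85.4
finger_force: 0.0
```

```bash
python3 - <<'E'
from h import *
F=mid+u*(-41.5)+nn*24.3+az(-47.1)*0.8
plan(F+u*160,frame(-u,az(-47.1)))
E
```

```text
rot [0.0025 0.0012 0.0017] rows>= 0.0 | shift [-247.8    1.2  -45.1] rows>= 4.0 | F [ 1.2  1.2 -0.7] gap 85.4 t 14.05 q [-47.  14.  72.  45.  92.   3.]
   pos [ 628.9 -249.6  294. ] in old frame [-247.9    0.9  -44.8]
```

step_arm(moves=[{"xyz":[0,0,-0.022],"rotation":[0,0,0]},{"xyz":[-0.02,0.001,-0.022],"rotation":[0,0,0]},{"xyz":[-0.04,0,0],"rotation":[0,0,0]},{"xyz":[-0.05,0,0],"rotation":[0,0,0]},{"xyz":[-0.05,0,0],"rotation":[0,0,0]},{"xyz":[-0.045,0,0],"rotation":[0,0,0]},{"xyz":[-0.03,0,0],"rotation":[0,0,0]},{"xyz":[-0.012,0,0],"rotation":[0,0,0]},{"xyz":[0,0,0],"rotation":[0,0,0]},{"xyz":[0,0,0],"rotation":[0,0,0]}])

```text
t: 15.3
tcp_pos: [480.7, -390.5, 152.4]
ee_rot: [179.5, -45.0, 43.4]
ft_force: [-0.4, 0.7, 0.1]
finger_gap: 85.2
finger_force: 0.0
```

```bash
python3 - <<'E'
from h import *
F=mid+u*(-41.5)+nn*24.3+az(-47.1)*0.8
plan(F+u*60,frame(-u,az(-47.1)))
P,R,_=pose()
p,d=env.read_camera("wrist"); cv2.imwrite("pics/w6.png",p[:,:,::-1])
t=R.inv().apply((cloud("wrist",d)-P).reshape(-1,3)).reshape(480,640,3)
hsv=cv2.cvtColor(p,cv2.COLOR_RGB2HSV)
m=(abs(t[...,0])<40)&(abs(t[...,1])<40)&(t[...,2]>30)&(t[...,2]<55); print("cap",m.sum(),[np.percentile(t[m][:,i],[1,50,99]).round(1) for i in range(3)] if m.sum()>20 else "")
m=(abs(t[...,0])<40)&(abs(t[...,1])<40)&(t[...,2]>56)&(t[...,2]<75); print("shoulder",m.sum(),[np.percentile(t[m][:,i],[1,50,99]).round(1) for i in range(3)] if m.sum()>20 else "")
E
```

```text
rot [ 0.0036 -0.      0.0059] rows>= 0.0 | shift [-3.2 -1.1 99.3] rows>= 1.6 | F [-0.4  0.7  0.1] gap 85.2 t 15.3 q [-65.  20.  81.  42.  95. -21.]
   pos [ 480.7 -390.5  152.4] in old frame [-3.2 -1.4 99.3]
cap 3043 [array([-20.2,  -4.1,   8.1]), array([-14.9,  -1.3,  12.8]), array([41.6, 43. , 54.1])]
shoulder 3806 [array([-26.8,   7.3,  15.6]), array([-22.8,  -1.4,  20.4]), array([56.8, 61.3, 74.1])]
```

View pics/w6.png

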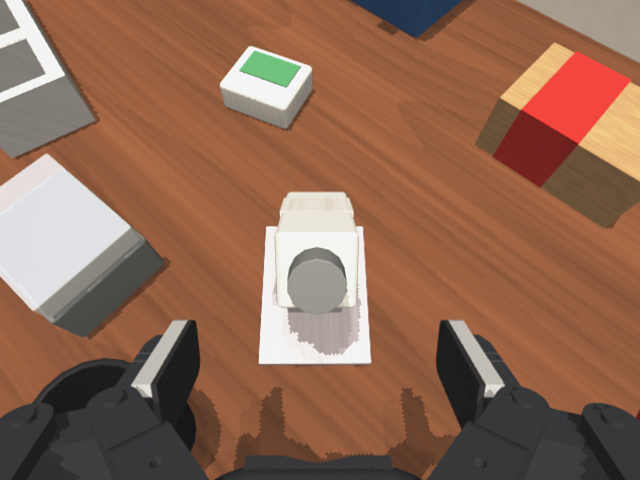

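The wrist view shows the bottle squarely between the fingers, with its cap at (317,280) and body at (277–357, 230–305). I advance along its axis.

step_arm(moves=[{"xyz":[-0.003,-0.001,0.015],"rotation":[0,0,0]},{"xyz":[-0.002,0,0.025],"rotation":[0,0,0]},{"xyz":[0,0,0.025],"rotation":[0,0,0]},{"xyz":[0,0,0.02],"rotation":[0,0,0]},{"xyz":[0,0,0.013],"rotation":[0,0,0]},{"xyz":[0,0,0],"rotation":[0,0,0]},{"xyz":[0,0,0],"rotation":[0,0,0]}])

```text
t: 16.23
tcp_pos: [527.3, -346.1, 78.6]
ee_rot: [179.6, -45.0, 43.2]
ft_force: [-0.0, -0.7, 0.1]
finger_gap: 85.2
finger_force: 0.0
```

```bash
python3 - <<'E'
from h import *
F=mid+u*(-41.5)+nn*25+az(-47.1)*0.8
plan(F+u*62,frame(-u,az(-47.1)))
E
```

```text
rot [ 0.004  -0.0003  0.0034] rows>= 0.0 | shift [ 4.2 -0.3 -0.4] rows>= 0.1 | F [-0.  -0.7  0.1] gap 85.2 t 16.23 q [-60.  23.  86.  44.  85. -22.]
   pos [ 527.3 -346.1   78.6] in old frame [ 4.2 -0.3 -0.4]
```

step_arm(moves=[{"xyz":[0.001,0,0],"rotation":[0,0,0]},{"xyz":[0,0,0],"rotation":[0,0,0]},{"xyz":[0,0,0],"rotation":[0,0,0]},{"xyz":[0,0,0],"rotation":[0,0,0]},{"xyz":[0,0,0],"rotation":[0,0,0]},{"xyz":[0,0,0],"rotation":[0,0,0]}], grip=1)

```text
t: 16.98
tcp_pos: [527.7, -345.7, 79.2]
ee_rot: [179.6, -45.0, 43.2]
ft_force: [-3.3, -3.8, 4.7]
finger_gap: 43.5
finger_force: 61.4
```

step_arm(moves=[{"xyz":[0.005,0,-0.003],"rotation":[0,0,0]},{"xyz":[0.02,0,-0.02],"rotation":[0,0,0]},{"xyz":[0.03,0,-0.04],"rotation":[0,0,0]},{"xyz":[0.03,0,-0.04],"rotation":[0,0,0]},{"xyz":[0.015,0,-0.02],"rotation":[0,0,0]},{"xyz":[0,0,0],"rotation":[0,-0.085,0]},{"xyz":[0,0,0],"rotation":[0,-0.14,0]},{"xyz":[0,0,0],"rotation":[0,-0.14,0]},{"xyz":[0,0,0],"rotation":[0,-0.14,0]},{"xyz":[0,0,0],"rotation":[0,-0.14,0]},{"xyz":[0,0,0],"rotation":[0,-0.14,0]},{"xyz":[0,0,0],"rotation":[0,0,0]},{"xyz":[0,0,0],"rotation":[0,0,0]}])

```text
t: 18.6
tcp_pos: [515.1, -355.4, 236.8]
ee_rot: [179.8, -0.2, 42.9]
ft_force: [0.3, 0.4, -1.4]
finger_gap: 43.5
finger_force: 61.0
```

```bash
cat >> h.py <<'E'
W={0:np.array([479,-26.5,6]),1:np.array([494,42,6]),2:np.array([509,110.5,6])}; YW=-12.3
E
python3 - <<'E'
from h import *
plan(W[0]+[0,0,62+75],down(YW))
E
```

```text
rot [ 0.0046 -0.0016 -0.6078] rows>= 3.3 | shift [ 313.6 -105.3   93.8] rows>= 5.5 | F [ 0.3  0.4 -1.4] gap 43.5 t 18.6 q [-40.  15.  67.   0.  98.   7.]
   pos [ 515.1 -355.4  236.8] in old frame [ 197.1 -265.9   93.3]
```

step_arm(moves=[{"xyz":[0,0,0],"rotation":[0.001,0,-0.08]},{"xyz":[0,0,0],"rotation":[0.001,0,-0.15]},{"xyz":[0,0,0],"rotation":[0.001,0,-0.15]},{"xyz":[0,0,0],"rotation":[0.001,0,-0.15]},{"xyz":[0,0,0],"rotation":[0,0,-0.078]},{"xyz":[0.02,-0.007,0],"rotation":[0,0,0]},{"xyz":[0.045,-0.015,0.005],"rotation":[0,0,0]},{"xyz":[0.05,-0.017,0.01],"rotation":[0,0,0]},{"xyz":[0.05,-0.017,0.01],"rotation":[0,0,0]},{"xyz":[0.05,-0.017,0.015],"rotation":[0,0,0]},{"xyz":[0.05,-0.017,0.02],"rotation":[0,0,0]},{"xyz":[0.034,-0.011,0.02],"rotation":[0,0,0]},{"xyz":[0.014,-0.004,0.014],"rotation":[0,0,0]},{"xyz":[0,0,0],"rotation":[0,0,0]},{"xyz":[0,0,0],"rotation":[0,0,0]}])

```text
t: 20.48
tcp_pos: [479.9, -29.0, 143.1]
ee_rot: [179.9, 0.0, 77.6]
ft_force: [0.5, -0.4, -1.3]
finger_gap: 43.3
finger_force: 61.3
```

```bash
cat >> h.py <<'E'
def check(w):
    """held bottle's lower body against the well, both cameras, carrier frame"""
    R=down(YW); xa=az(YW); ya=az(YW+90); P=W[w]
    for n in ("scene","top"):
        p,d=env.read_camera(n); q=cloud(n,d); r=q-P; c=np.stack([r@xa,r@ya,q[...,2]],-1)
        m=(abs(c[...,0])<45)&(abs(c[...,1])<34)&(c[...,2]>70)&(c[...,2]<130)&(p.min(2)>60)
        if m.sum()>30: print(n,m.sum(),"x",np.percentile(c[m][:,0],[1,50,99]).round(1),"y",np.percentile(c[m][:,1],[1,50,99]).round(1),"z",np.percentile(c[m][:,2],[1,99]).round(1))
        m=(abs(c[...,0])<70)&(c[...,1]>-75)&(c[...,1]<215)&(c[...,2]>48)&(c[...,2]<61)
        if m.sum()>30: print("   carrier top rel",rect(c[m][:,:2]))
        cv2.imwrite(f"pics/chk{w}_{n}.png",p[:,:,::-1])
    p,d=env.read_camera("wrist"); cv2.imwrite(f"pics/chk{w}_w.png",p[:,:,::-1])
E
python3 - <<'E'
from h import *
plan(W[0]+[0,0,62+0],down(YW)); check(0)
E
```

```text
rot [ 0.0017  0.0004 -0.0015] rows>= 0.0 | shift [ 2.2 -1.4 75.1] rows>= 1.2 | F [ 0.5 -0.4 -1.3] gap 43.3 t 20.48 q [-10.  -2.  96.  -0.  86.   2.]
   pos [479.9 -29.  143.1] in old frame [ 2.3 -1.5 75.1]
scene 473 x [-18.    9.3  25.5] y [-18.8  20.7  24.3] z [ 83.4 129.7]
   carrier top rel [7.000e-01 7.020e+01 8.190e+01 2.196e+02 2.000e-01]
   carrier top rel [ -0.8  69.3  81.  216.3   0. ]
```

View pics/chk0_scene.png

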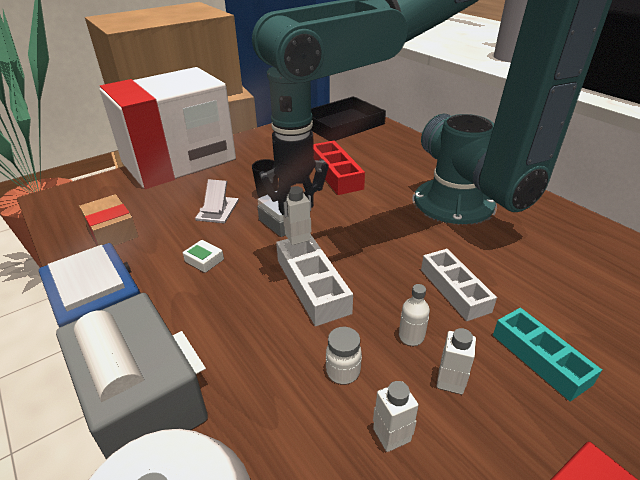

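The scene view shows bottle c upright over the end well, at about (297,225) with the carrier at (315,278), well aligned to within 2 mm. I correct slightly and lower it.

step_arm(moves=[{"xyz":[0.0005,-0.0015,0.01],"rotation":[0,0,0]},{"xyz":[0,0,0.015],"rotation":[0,0,0]},{"xyz":[0,0,0.01],"rotation":[0,0,0]},{"xyz":[0,0,0.005],"rotation":[0,0,0]},{"xyz":[0,0,0],"rotation":[0,0,0]}])

```text
t: 21.25
tcp_pos: [477.5, -26.6, 101.6]
ee_rot: [-179.9, 0.0, 77.7]
ft_force: [-0.4, 0.1, -0.0]
finger_gap: 43.3
finger_force: 61.3
```

step_arm(moves=[{"xyz":[0,0,0.01],"rotation":[0,0,0]},{"xyz":[0,0,0.01],"rotation":[0,0,0]},{"xyz":[0,0,0.008],"rotation":[0,0,0]},{"xyz":[0,0,0.004],"rotation":[0,0,0]},{"xyz":[0,0,0],"rotation":[0,0,0]}])

```text
t: 21.88
tcp_pos: [477.6, -26.6, 69.8]
ee_rot: [-180.0, 0.0, 77.7]
ft_force: [-0.8, 0.5, -1.0]
finger_gap: 43.3
finger_force: 61.3
```

step_arm(moves=[{"xyz":[0,0,0.0015],"rotation":[0,0,0]},{"xyz":[0,0,0.0015],"rotation":[0,0,0]},{"xyz":[0,0,0],"rotation":[0,0,0]}])

```text
t: 22.25
tcp_pos: [478.3, -26.7, 68.4]
ee_rot: [179.9, -0.0, 77.7]
ft_force: [-1.8, -0.1, 4.2]
finger_gap: 43.3
finger_force: 61.6
```

step_arm(moves=[{"xyz":[0,0,0],"rotation":[0,0,0]},{"xyz":[0,0,0],"rotation":[0,0,0]},{"xyz":[0,0,0],"rotation":[0,0,0]},{"xyz":[0,0,0],"rotation":[0,0,0]},{"xyz":[0,0,0],"rotation":[0,0,0]},{"xyz":[0,0,-0.01],"rotation":[0,0,0]},{"xyz":[0,0,-0.03],"rotation":[0,0,0]},{"xyz":[0,0,-0.045],"rotation":[0,0,0]},{"xyz":[0,0,-0.03],"rotation":[0,0,0]},{"xyz":[0,0,-0.01],"rotation":[0,0,0]},{"xyz":[0,0,0],"rotation":[0,0,0]}], grip=-1)

```text
t: 23.62
tcp_pos: [478.0, -26.7, 192.6]
ee_rot: [179.9, -0.0, 77.7]
ft_force: [-0.1, 0.6, -0.6]
finger_gap: 85.6
finger_force: 0.0
```

```bash
python3 - <<'E'
from h import *
plan([589.7,388.9,180],down(-13.3))
E
```

```text
rot [ 0.0011 -0.      0.0179] rows>= 0.1 | shift [430.2  13.1  12.6] rows>= 6.9 | F [-0.1  0.6 -0.6] gap 85.6 t 23.62 q [-10.  -4.  92.  -0.  92.   2.]
   pos [478.  -26.7 192.6] in old frame [429.9  20.7  12.6]
```

step_arm(moves=[{"xyz":[0.02,0,0],"rotation":[0.001,0,0.018]},{"xyz":[0.045,0.002,0],"rotation":[0,0,0]},{"xyz":[0.055,0.002,0],"rotation":[0,0,0]},{"xyz":[0.055,0.002,0],"rotation":[0,0,0]},{"xyz":[0.055,0.002,0],"rotation":[0,0,0]},{"xyz":[0.055,0.002,0],"rotation":[0,0,0]},{"xyz":[0.055,0.002,0],"rotation":[0,0,0]},{"xyz":[0.05,0.001,0.006],"rotation":[0,0,0]},{"xyz":[0.03,0,0.006],"rotation":[0,0,0]},{"xyz":[0.01,0,0],"rotation":[0,0,0]},{"xyz":[0,0,0],"rotation":[0,0,0]},{"xyz":[0,0,0],"rotation":[0,0,0]}])

```text
t: 25.12
tcp_pos: [589.2, 387.5, 180.5]
ee_rot: [-180.0, 0.0, 76.6]
ft_force: [-0.3, -0.6, 0.4]
finger_gap: 85.6
finger_force: 0.0
```

```bash
cat >> h.py <<'E'
def wcap():
    P,R,_=pose(); p,d=env.read_camera("wrist"); q=cloud("wrist",d); t=R.inv().apply((q-P).reshape(-1,3)).reshape(q.shape)
    for nm,lo,hi in (("cap",108,125),("shoulder",90,106)):
        m=(abs(t[...,0])<45)&(abs(t[...,1])<38)&(q[...,2]>lo)&(q[...,2]<hi)
        print(nm,m.sum(),rect(t[m][:,:2]) if m.sum()>20 else "")
E
python3 - <<'E'
from h import *
plan([589.7,388.9,62],down(-13.3)); wcap()
E
```

```text
rot [-0.0008  0.0005 -0.0014] rows>= 0.0 | shift [1.500e+00 1.000e-01 1.185e+02] rows>= 1.9 | F [-0.3 -0.6  0.4] gap 85.6 t 25.12 q [29. 26. 58.  0. 96. 42.]
   pos [589.2 387.5 180.5] in old frame [  1.5   0.2 118.5]
cap 2474 [ 1.2 -0.6 29.9 29.1 13. ]
shoulder 3174 [ 1.5 -0.6 44.1 43.8 89. ]
```

step_arm(moves=[{"xyz":[0.001,0,0.02],"rotation":[0,0,0]},{"xyz":[0,0,0.03],"rotation":[0,0,0]},{"xyz":[0,0,0.03],"rotation":[0,0,0]},{"xyz":[0,0,0.025],"rotation":[0,0,0]},{"xyz":[0,0,0.013],"rotation":[0,0,0]},{"xyz":[0,0,0],"rotation":[0,0,0]},{"xyz":[0,0,0],"rotation":[0,0,0]}])

```text
t: 26.05
tcp_pos: [589.9, 390.1, 63.7]
ee_rot: [180.0, -0.1, 76.7]
ft_force: [-0.3, 0.7, 0.6]
finger_gap: 85.3
finger_force: 0.0
```

step_arm(moves=[{"xyz":[0,0,0],"rotation":[0,0,0]},{"xyz":[0,0,0],"rotation":[0,0,0]},{"xyz":[0,0,0],"rotation":[0,0,0]},{"xyz":[0,0,0],"rotation":[0,0,0]},{"xyz":[0,0,0],"rotation":[0,0,0]},{"xyz":[0,0,0],"rotation":[0,0,0]}], grip=1)

```text
t: 26.8
tcp_pos: [589.8, 390.3, 63.4]
ee_rot: [180.0, -0.1, 76.7]
ft_force: [1.3, 0.1, 4.6]
finger_gap: 43.2
finger_force: 62.3
```

step_arm(moves=[{"xyz":[0,0,-0.01],"rotation":[0,0,0]},{"xyz":[0,0,-0.04],"rotation":[0,0,0]},{"xyz":[0,0,-0.05],"rotation":[0,0,0]},{"xyz":[0,0,-0.03],"rotation":[0,0,0]},{"xyz":[0,0,-0.01],"rotation":[0,0,0]},{"xyz":[0,0,0],"rotation":[0,0,0]},{"xyz":[0,0,0],"rotation":[0,0,0]}])

```text
t: 27.68
tcp_pos: [588.4, 389.3, 199.0]
ee_rot: [-179.7, 0.2, 76.7]
ft_force: [0.7, 0.5, -2.6]
finger_gap: 43.6
finger_force: 61.9
```

```bash
python3 - <<'E'
from h import *
plan(W[2]+[0,0,62+75],down(YW))
E
```

```text
rot [-0.0049  0.0035 -0.0176] rows>= 0.1 | shift [-289.3  -18.2   56. ] rows>= 4.7 | F [ 0.7  0.5 -2.6] gap 43.6 t 27.68 q [29. 26. 56.  0. 98. 42.]
   pos [588.4 389.3 199. ] in old frame [-289.4  -12.8   57.1]
```

step_arm(moves=[{"xyz":[-0.015,-0.001,0],"rotation":[-0.003,0.003,-0.0176]},{"xyz":[-0.04,-0.003,0],"rotation":[0,0,0]},{"xyz":[-0.05,-0.003,0],"rotation":[0,0,0]},{"xyz":[-0.05,-0.003,0],"rotation":[0,0,0]},{"xyz":[-0.05,-0.003,0.005],"rotation":[0,0,0]},{"xyz":[-0.045,-0.003,0.015],"rotation":[0,0,0]},{"xyz":[-0.028,-0.0015,0.02],"rotation":[0,0,0]},{"xyz":[-0.011,-0.0005,0.015],"rotation":[0,0,0]},{"xyz":[0,0,0],"rotation":[0,0,0]},{"xyz":[0,0,0],"rotation":[0,0,0]}])

```text
t: 28.92
tcp_pos: [510.7, 112.6, 146.7]
ee_rot: [179.9, -0.2, 77.8]
ft_force: [0.1, -0.1, -1.4]
finger_gap: 42.9
finger_force: 61.8
```

```bash
python3 - <<'E'
from h import *
plan(W[2]+[0,0,62],down(YW)); check(2)
E
```

```text
rot [ 0.0026 -0.0038  0.0011] rows>= 0.0 | shift [-2.4 -1.2 78.7] rows>= 1.3 | F [ 0.1 -0.1 -1.4] gap 42.9 t 28.93 q [ 6.  3. 90.  0. 86. 18.]
   pos [510.7 112.6 146.7] in old frame [-2.7 -1.4 78.7]
scene 540 x [-19.6  10.8  25.2] y [-16.8  23.2  25.9] z [ 85.9 129.5]
   carrier top rel [  9.9  57.1 255.7  90.7  83.4]
   carrier top rel [  7.4  52.9 249.4  88.6  84.1]
```

step_arm(moves=[{"xyz":[-0.0023,-0.0013,0.01],"rotation":[0.001,-0.002,0]},{"xyz":[0,0,0.015],"rotation":[0,0,0]},{"xyz":[0,0,0.012],"rotation":[0,0,0]},{"xyz":[0,0,0.005],"rotation":[0,0,0]},{"xyz":[0,0,0],"rotation":[0,0,0]}])

```text
t: 29.7
tcp_pos: [508.0, 109.5, 103.6]
ee_rot: [-180.0, -0.0, 77.7]
ft_force: [-0.5, -0.1, -1.8]
finger_gap: 43.6
finger_force: 61.8
```

step_arm(moves=[{"xyz":[0,0,0.01],"rotation":[0,0,0]},{"xyz":[0,0,0.01],"rotation":[0,0,0]},{"xyz":[0,0,0.007],"rotation":[0,0,0]},{"xyz":[0,0,0.004],"rotation":[0,0,0]},{"xyz":[0,0,0],"rotation":[0,0,0]}])

```text
t: 30.32
tcp_pos: [508.2, 109.6, 73.0]
ee_rot: [180.0, -0.0, 77.7]
ft_force: [-0.4, -0.2, -2.5]
finger_gap: 43.4
finger_force: 61.8
```

step_arm(moves=[{"xyz":[0,0,0.0015],"rotation":[0,0,0]},{"xyz":[0,0,0.0015],"rotation":[0,0,0]},{"xyz":[0,0,0],"rotation":[0,0,0]}])

```text
t: 30.7
tcp_pos: [508.4, 109.6, 70.4]
ee_rot: [179.9, -0.1, 77.7]
ft_force: [0.1, 0.5, -1.4]
finger_gap: 43.4
finger_force: 61.8
```

step_arm(moves=[{"xyz":[0,0,0.001],"rotation":[0,0,0]},{"xyz":[0,0,0.001],"rotation":[0,0,0]},{"xyz":[0,0,0],"rotation":[0,0,0]}])

```text
t: 31.08
tcp_pos: [508.7, 109.7, 69.3]
ee_rot: [179.9, -0.1, 77.7]
ft_force: [-2.5, -0.1, 4.8]
finger_gap: 42.8
finger_force: 62.5
```

step_arm(moves=[{"xyz":[0,0,0],"rotation":[0,0,0]},{"xyz":[0,0,0],"rotation":[0,0,0]},{"xyz":[0,0,0],"rotation":[0,0,0]},{"xyz":[0,0,0],"rotation":[0,0,0]},{"xyz":[0,0,0],"rotation":[0,0,0]},{"xyz":[0,0,-0.01],"rotation":[0,0,0]},{"xyz":[0,0,-0.03],"rotation":[0,0,0]},{"xyz":[0,0,-0.045],"rotation":[0,0,0]},{"xyz":[0,0,-0.03],"rotation":[0,0,0]},{"xyz":[0,0,-0.01],"rotation":[0,0,0]},{"xyz":[0,0,0],"rotation":[0,0,0]}], grip=-1)

```text
t: 32.45
tcp_pos: [508.4, 109.6, 193.8]
ee_rot: [179.9, -0.1, 77.7]
ft_force: [-0.6, 0.5, 0.2]
finger_gap: 85.3
finger_force: 0.0
```

```bash
python3 - <<'E'
from h import *
plan([442.3,377,180],down(35))
E
```

```text
rot [ 2.500e-03 -3.000e-04 -8.255e-01] rows>= 4.4 | shift [257.   99.2  13.8] rows>= 4.4 | F [-0.6  0.5  0.2] gap 85.3 t 32.45 q [ 6.  2. 86.  0. 92. 18.]
   pos [508.4 109.6 193.8] in old frame [ 247.2 -121.6   13.9]
```

step_arm(moves=[{"xyz":[0,0,0],"rotation":[0.001,0,-0.09]},{"xyz":[0,0,0],"rotation":[0.001,0,-0.16]},{"xyz":[0,0,0],"rotation":[0,0,-0.165]},{"xyz":[0,0,0],"rotation":[0,0,-0.165]},{"xyz":[0,0,0],"rotation":[0,0,-0.16]},{"xyz":[0.01,0.004,0],"rotation":[0,0,-0.086]},{"xyz":[0.04,0.015,0],"rotation":[0,0,0]},{"xyz":[0.05,0.02,0],"rotation":[0,0,0]},{"xyz":[0.052,0.02,0],"rotation":[0,0,0]},{"xyz":[0.05,0.02,0],"rotation":[0,0,0]},{"xyz":[0.035,0.013,0.006],"rotation":[0,0,0]},{"xyz":[0.02,0.007,0.006],"rotation":[0,0,0]},{"xyz":[0,0,0],"rotation":[0,0,0]},{"xyz":[0,0,0],"rotation":[0,0,0]}])

```text
t: 34.2
tcp_pos: [443.1, 375.7, 181.2]
ee_rot: [-179.9, -0.0, 125.0]
ft_force: [0.5, 0.5, -0.5]
finger_gap: 85.7
finger_force: 0.0
```

```bash
python3 - <<'E'
from h import *
plan([442.3,377,62],down(35)); wcap()
E
```

```text
rot [-0.0012 -0.0003 -0.0007] rows>= 0.0 | shift [1.500e+00 1.000e-01 1.192e+02] rows>= 1.9 | F [ 0.5  0.5 -0.5] gap 85.7 t 34.2 q [35. 10. 79.  0. 91. -0.]
   pos [443.1 375.7 181.2] in old frame [  1.5   0.2 119.2]
cap 2473 [ 2.  -0.9 29.1 29.7 53.4]
shoulder 3174 [ 2.3 -1.  44.  43.9 88.6]
```

step_arm(moves=[{"xyz":[0.002,-0.0005,0.02],"rotation":[0,0,-0.02]},{"xyz":[0,0,0.03],"rotation":[0,0,0]},{"xyz":[0,0,0.03],"rotation":[0,0,0]},{"xyz":[0,0,0.025],"rotation":[0,0,0]},{"xyz":[0,0,0.013],"rotation":[0,0,0]},{"xyz":[0,0,0],"rotation":[0,0,0]},{"xyz":[0,0,0],"rotation":[0,0,0]}])

```text
t: 35.12
tcp_pos: [442.1, 378.7, 65.3]
ee_rot: [179.8, -0.1, 126.1]
ft_force: [0.2, 0.5, 0.2]
finger_gap: 85.4
finger_force: 0.0
```

step_arm(moves=[{"xyz":[0,0,0],"rotation":[0,0,0]},{"xyz":[0,0,0],"rotation":[0,0,0]},{"xyz":[0,0,0],"rotation":[0,0,0]},{"xyz":[0,0,0],"rotation":[0,0,0]},{"xyz":[0,0,0],"rotation":[0,0,0]},{"xyz":[0,0,0],"rotation":[0,0,0]}], grip=1)

```text
t: 35.88
tcp_pos: [441.3, 378.7, 64.6]
ee_rot: [179.9, -0.1, 126.2]
ft_force: [-1.4, -1.2, 5.5]
finger_gap: 43.3
finger_force: 61.6
```

step_arm(moves=[{"xyz":[0,0,-0.01],"rotation":[0,0,0]},{"xyz":[0,0,-0.04],"rotation":[0,0,0]},{"xyz":[0,0,-0.055],"rotation":[0,0,0]},{"xyz":[0,0,-0.055],"rotation":[0,0,0]},{"xyz":[0,0,-0.03],"rotation":[0,0,0]},{"xyz":[0,0,-0.01],"rotation":[0,0,0]},{"xyz":[0,0,0],"rotation":[0,0,0]},{"xyz":[0,0,0],"rotation":[0,0,0]}])

```text
t: 36.88
tcp_pos: [440.5, 377.8, 260.8]
ee_rot: [-179.7, -0.1, 126.2]
ft_force: [-0.1, 0.7, -2.1]
finger_gap: 43.1
finger_force: 61.6
```

```bash
python3 - <<'E'
from h import *
plan(W[1]+[0,0,63+75],down(YW))
E
```

```text
rot [-0.0051  0.0009  0.846 ] rows>= 4.5 | shift [-316.7  123.8  116.8] rows>= 5.8 | F [-0.1  0.7 -2.1] gap 43.1 t 36.88 q [ 35.   9.  71.   0. 100.  -1.]
   pos [440.5 377.8 260.8] in old frame [-302.8 -154.4  117.2]
```

step_arm(moves=[{"xyz":[0,0,0],"rotation":[-0.002,0,0.09]},{"xyz":[0,0,0],"rotation":[-0.002,0,0.165]},{"xyz":[0,0,0],"rotation":[0,0,0.17]},{"xyz":[0,0,0],"rotation":[0,0,0.17]},{"xyz":[0,0,0],"rotation":[0,0,0.165]},{"xyz":[-0.01,0.004,0],"rotation":[0,0,0.086]},{"xyz":[-0.04,0.016,0],"rotation":[0,0,0]},{"xyz":[-0.053,0.02,0],"rotation":[0,0,0]},{"xyz":[-0.055,0.022,0],"rotation":[0,0,0]},{"xyz":[-0.055,0.022,0],"rotation":[0,0,0]},{"xyz":[-0.053,0.02,0],"rotation":[0,0,0]},{"xyz":[-0.036,0.014,0],"rotation":[0,0,0]},{"xyz":[-0.015,0.006,0.01],"rotation":[0,0,0]},{"xyz":[0,0,0.03],"rotation":[0,0,0]},{"xyz":[0,0,0.04],"rotation":[0,0,0]},{"xyz":[0,0,0.025],"rotation":[0,0,0]},{"xyz":[0,0,0.012],"rotation":[0,0,0]},{"xyz":[0,0,0],"rotation":[0,0,0]},{"xyz":[0,0,0],"rotation":[0,0,0]}])

```text
t: 39.25
tcp_pos: [496.9, 42.9, 147.0]
ee_rot: [179.8, -0.2, 77.7]
ft_force: [0.1, 0.1, -1.9]
finger_gap: 43.5
finger_force: 61.5
```

```bash
python3 - <<'E'
from h import *
plan(W[1]+[0,0,63],down(YW)); check(1)
E
```

```text
rot [ 0.0042 -0.004   0.0005] rows>= 0.0 | shift [-1.5 -2.6 78. ] rows>= 1.2 | F [ 0.1  0.1 -1.9] gap 43.5 t 39.25 q [-2.  0. 93.  0. 86. 11.]
   pos [496.9  42.9 147. ] in old frame [-1.8 -2.9 78. ]
scene 461 x [-17.6  12.8  26.1] y [-17.8  22.1  24.9] z [ 85.9 129.4]
   carrier top rel [  5.8  73.  290.3  94.5  85.3]
   carrier top rel [  3.2  71.4 286.2  93.2  85.4]
```

View pics/chk1_scene.png

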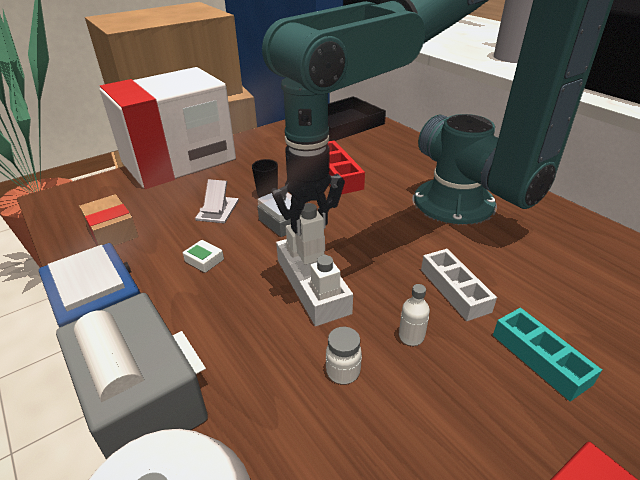

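The scene shows bottle a seated at (325,275) and bottle b held over the middle well at (313,235). I correct and lower it.

step_arm(moves=[{"xyz":[-0.0013,-0.0024,0.01],"rotation":[0.002,-0.002,0]},{"xyz":[0,0,0.015],"rotation":[0,0,0]},{"xyz":[0,0,0.012],"rotation":[0,0,0]},{"xyz":[0,0,0.005],"rotation":[0,0,0]},{"xyz":[0,0,0],"rotation":[0,0,0]}])

```text
t: 40.02
tcp_pos: [493.1, 42.0, 103.1]
ee_rot: [-179.9, -0.1, 77.7]
ft_force: [-0.3, -0.7, -0.6]
finger_gap: 43.0
finger_force: 61.5
```

step_arm(moves=[{"xyz":[0,0,0.01],"rotation":[0,0,0]},{"xyz":[0,0,0.01],"rotation":[0,0,0]},{"xyz":[0,0,0.007],"rotation":[0,0,0]},{"xyz":[0,0,0.003],"rotation":[0,0,0]},{"xyz":[0,0,0],"rotation":[0,0,0]}])

```text
t: 40.65
tcp_pos: [493.4, 42.0, 73.6]
ee_rot: [-180.0, -0.1, 77.7]
ft_force: [-1.0, -0.9, -1.5]
finger_gap: 42.8
finger_force: 61.5
```

step_arm(moves=[{"xyz":[0,0,0.001],"rotation":[0,0,0]},{"xyz":[0,0,0.001],"rotation":[0,0,0]},{"xyz":[0,0,0],"rotation":[0,0,0]}])

```text
t: 41.02
tcp_pos: [493.6, 42.0, 71.9]
ee_rot: [180.0, -0.1, 77.7]
ft_force: [0.8, -0.5, -2.1]
finger_gap: 43.3
finger_force: 61.5
```

step_arm(moves=[{"xyz":[0,0,0.001],"rotation":[0,0,0]},{"xyz":[0,0,0.001],"rotation":[0,0,0]},{"xyz":[0,0,0],"rotation":[0,0,0]}])

```text
t: 41.4
tcp_pos: [493.7, 42.0, 70.5]
ee_rot: [180.0, -0.1, 77.7]
ft_force: [-2.4, -0.7, 3.1]
finger_gap: 43.2
finger_force: 62.0
```

Contact. I release, back off up, and check.

step_arm(moves=[{"xyz":[0,0,0],"rotation":[0,0,0]},{"xyz":[0,0,0],"rotation":[0,0,0]},{"xyz":[0,0,0],"rotation":[0,0,0]},{"xyz":[0,0,0],"rotation":[0,0,0]},{"xyz":[0,0,0],"rotation":[0,0,0]},{"xyz":[0,0,-0.01],"rotation":[0,0,0]},{"xyz":[0,0,-0.03],"rotation":[0,0,0]},{"xyz":[0,0,-0.045],"rotation":[0,0,0]},{"xyz":[0,0,-0.045],"rotation":[0,0,0]},{"xyz":[0,-0.03,-0.04],"rotation":[0,0,0]},{"xyz":[0,-0.05,-0.02],"rotation":[0,0,0]},{"xyz":[0,-0.05,0],"rotation":[0,0,0]},{"xyz":[0,-0.03,0],"rotation":[0,0,0]},{"xyz":[0,0,0],"rotation":[0,0,0]},{"xyz":[0,0,0],"rotation":[0,0,0]}], grip=-1)

```text
t: 43.28
tcp_pos: [337.7, 75.7, 260.3]
ee_rot: [179.9, -0.1, 77.7]
ft_force: [0.4, -0.5, 0.6]
finger_gap: 85.6
finger_force: 0.0
```

```bash
python3 - <<'E'
from h import *
C=[]
for n in ("scene","top"):
    p,d=env.read_camera(n); q=cloud(n,d)
    for w in W:
        r=q-W[w]; c=np.stack([r@az(YW),r@az(YW+90),q[...,2]],-1)
        m=(abs(c[...,0])<25)&(abs(c[...,1])<25)&(q[...,2]>115)&(q[...,2]<135); s=(abs(c[...,0])<30)&(abs(c[...,1])<30)&(q[...,2]>97)&(q[...,2]<112)
        if m.sum()>20 and s.sum()>20: print(n,w,"cap",rect(c[m][:,:2]),"z",np.median(c[m][:,2]).round(1),"shoulder",rect(c[s][:,:2]),np.median(c[s][:,2]).round(1))
    C.append(p[:,:,::-1])
cv2.imwrite("pics/end.png",np.hstack([cv2.resize(C[0][150:450,160:560],(400,300)),cv2.resize(C[1][120:360,160:480],(400,300))]))
print(env.read_state()["t"],env.read_state()["tcp_pos"])
E
```

```text
scene 0 cap [ 0.5  1.3 31.6 29.8 40.8] z 124.0 shoulder [ 1.3  2.7 45.2 46.7  1.8] 106.1
scene 1 cap [ 0.8  0.1 28.5 29.2  3.2] z 124.1 shoulder [ 0.7  0.7 47.8 44.5 89.6] 105.7
scene 2 cap [ 1.9  0.  29.8 29.1 29.7] z 124.2 shoulder [ 2.2  0.2 43.3 43.2  1.3] 106.0
top 0 cap [-0.8 -0.7 28.5 28.1  8.1] z 124.3 shoulder [-0.6  0.4 44.3 43.7  0.7] 104.9
top 1 cap [-2.  -1.5 28.4 25.9 14.4] z 123.8 shoulder [-1.5 -1.7 43.5 44.6 89.7] 104.7
top 2 cap [-2.4 -3.1 35.6 28.9  7.6] z 123.2 shoulder [-0.3 -2.6 44.6 43.9  0.6] 105.0
43.375 [337.85571487  75.62532102 259.81818284]
```

View pics/end.png

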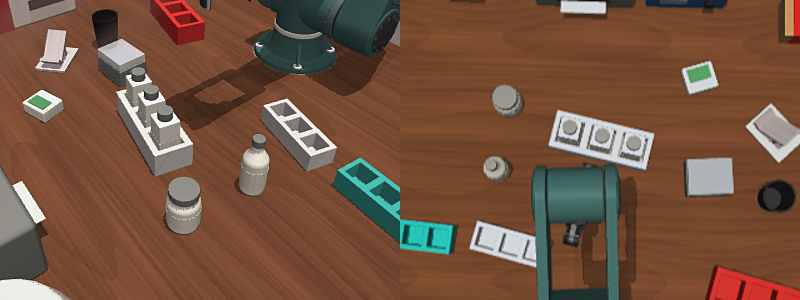

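All three caps read 124 mm high (6 + 118), so the bottles are seated at the bottom and upright. Caps show at (140,80), (150,95) and (165,115) in the left view, the other things haven't moved, and the arm is clear.

```bash
python3 -c "
from h import *
print(env.sign_off())"
```

```text
the job is handed in; nothing more can be done
None
```

The job is handed in: all three bottles stand upright at the bottom of the carrier's wells, and the lying one was first set down on the rest, let go of and gripped anew.

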